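# Seat the terminal block and shut the junction box

## Robot

A 6-joint arm with a two-finger parallel gripper is mounted at the origin on the work surface. World frame = base frame: x ahead of the robot, y to its left, z up, the work surface at z = 0. Lengths are in m, angles in degrees, forces in N, time in s.
With the tool pointing down it reaches from about 0.375 to 0.9 m from the base axis. Payload 3.1 kg.
Tool frame: the origin (TCP) lies at the very end of the fingers, on their centre line; the grasp point (between the pads) lies 19 mm behind it; z points along the fingers, y is the line along which they close (so a half turn about z gives the same grasp; the last joint's range is limited). The gripper opens to 87 mm and grips with 3 to 60 N. Pads are 19 mm wide; open, the fingers measure 117 mm over their backs; the gripper's body (75 mm by 190 mm) begins 51 mm behind the grasp point.
Start: joints at [-87.061, 30.224, 82.088, -0, 67.689, -10.227], TCP at [0.142, -0.609, 0.223] pointing down, gripper open.
Joint ranges: [-176.69, 176.69], [-43.24, 126.21], [12.49, 139.97], [-82, 262], [0, 151.66], [-163.58, 163.58]. Speed limits (degrees/s): [159.86, 159.86, 180, 180, 180, 180].

## Interface

Orientations are given as a 3x3 rotation matrix whose columns are the frame's x, y, z axes.
In Python, from rig import readout, viewer, ticket gives the robot as it stands.
- The arm moves only by the tool send_rows, never from a script. Its argument "moves" is a list of rows, each a list of 6 numbers: the shift along the tool's x, y, z in units of 250 mm (1.0 is 250 mm), then the turn, a rotation vector about the tool's x, y, z in units of 90 degrees (1.0 is 90 degrees). A call has 1 to 12 rows; each row is the pose to reach, as a shift and turn from the pose commanded when the call began, along the tool's axes at that moment; what a row does not reach only later rows make up. A row lasts 1/10 s, in which the tool goes at most 50 mm and 8.59 degrees, less where a joint would pass 70% of its speed; a pose out of reach is approached as far as the arm can. A call with a number of a shift or a turn outside -1 to 1 is refused whole. A call with a gripper value outside its range is refused whole. "grip" is the opening, from 0 (shut) to 1 (fully open), set as the call begins (left out, the last holds). The fingers move at their own pace and stop on an object; the grip force is fixed at half the most. Time passes only in rows, so rows that repeat a pose let the fingers close. It gives the time, the measured TCP pose, the force, the opening and the grip force at its end, in the units of the state.
- readout.read_state(): the state, without advancing time (a new reading comes with each control period).
- viewer.capture(name): name is "scene" or "top"; returns (picture, depth): 384x512x3 uint8, red, green, blue; 384x512 float32, m along the optical axis (not along the pixel's ray), 0 where there is no reading.
- viewer.camera_info(name): a dict with "fx", "fy", "cx", "cy" (pixels), "R" (3x3) and "t" (3): a world point X has camera coordinates R X + t. Camera axes: x right, y down, z forward; pixel columns grow to the right and rows downward; lengths in m; the calibration is good to about 2 mm. A picture is of the moment at which its call begins. camera_info takes no time and is no camera call.
- ticket.hand_in(): hands the job in; it is judged then, once.
The state is a dict: "time_s": time; "joint_positions": joint angles; "qvel": joint speeds; "tau": joint torques, N m; "position": TCP position; "tcp_rot": TCP orientation; "force": force on the tool from outside, world axes, zero at the start; "moment": the same for the moment, N m; "opening": opening from 0.0 (shut) to 1.0 (fully open); "grasp_force": force on a finger pad.
Only numpy, scipy, OpenCV 4.12 (cv2) and the standard library are available. Lean on these libraries where they do the work, as an engineer would, in place of code of your own. Each camera call takes 0.05 s, during which the arm holds its last target. There are 200 camera calls.

## Task

Finish the junction box on the harness board: with the fingertips, push the grey terminal block along its rail until it sits against the red end stop, then push the open white lid over until it is fully shut, flush on the box. Push only: do not pick up or lift the terminal block, and leave the loose things in the box and on the bench where they are.

Things in the scene. Friction and masses are not known exactly. Their poses are not given: they have to be found in the camera images.
- junction_box: Grey open-topped box, 300 (x) x 200 (y) x 80 mm high, walls and floor 5 mm, fixed on a 12 mm board. Origin: centre of underside; z up. Inside, a steel rail (35 mm wide, top at z 22 mm) runs along x at y = -25 mm; a red end stop (12 mm thick, 56 wide, top at z 65 mm) stands at its +x end, away from the robot. The lid stands up along the +y long side. A loose gland stands near y = +62 mm.
- stop_face (a point): Point on the red end stop, in the middle of the face that the terminal block must meet (that face looks along the box's -x). Axes as the box; 52 mm above the box's underside.
- terminal_block: Loose grey block with orange and green strips on top, ~0.2 kg, 50 mm long (its x, along the rail), 54 wide, 54 high, astride the rail with 1.5 mm play each side; slides under a few newtons. Origin: centre of underside, 14 mm above the box's underside. At home its +x end, 25 mm from the origin, meets the stop face. At the start 70 mm or more is free between it and the box's near (-x) wall.
- lid (a joint): Angle of the white lid, rad: 0 = shut flush on the box, 1.57 = upright, more = leaning outwards; starts at 1.6 to 1.9, opens to 2.0 at most. A stiff friction hinge holds it wherever it is left, so it must be pushed all the way down; about 4 N at the free edge moves it.
- lid_hinge (a point): Middle of the hinge line (along the box's x), on the rim at y = +100 mm, 80 mm above the box's underside; axes as the box. The lid, 300 (along the hinge) x 200 x 10 mm, reaches from here towards the box's -y when shut, its underside on the rim and its outer face 10 mm above.
- lid_edge (a point): Middle of the lid's free edge, on its outer (upper when shut) face, 200 mm from the hinge line. Its axes turn with the lid: y points back to the hinge, z out of the outer face.
- spare_gland: Bystander: loose black cable gland standing in the box, 26 mm dia, 30 mm high; origin at the centre of its underside. Leave alone.
- screwdriver: Bystander: blue screwdriver about 200 mm long lying on the board to the robot's left. Leave alone.
- multimeter: Bystander: yellow multimeter, 180 x 90 x 35 mm, lying on the board to the robot's right; origin at its underside. Leave alone.
- tape_roll: Bystander: black roll of tape, 90 mm dia, 19 mm high, on the board; origin at its underside. Leave alone.
- ferrule_jar: Bystander: small clear jar with a red cap, 60 mm dia, 70 mm high, on the board; origin at its underside. Leave alone.
- spare_terminals: Bystander: short strip of spare grey and orange terminals, 40 x 45 x 40 mm, on the board; origin at its underside. Leave alone.

How it is judged:
By the outcome, as a careful person would: the job done as asked, in the order asked, and still so for the second after the job is handed in, with the robot touching nothing.
It also fails if it takes over 61 s, if anything falls off the work surface, if the arm or the gripper's body presses on something with over 40 N, if the wrist force passes 120 N, or if a joint passes its speed limit or range.

## Working session

There is one attempt and no reset: what is moved stays moved. The work goes in short steps, Python scripts to look and compute and a tool call to move; the robot and the scene stay as the last step left them, time stands still between calls to the robot, and variables do not carry over. Pictures are saved under pics/ and viewed, at most 10 in all, crops included, and the job is handed in when it is done.

Besides the shell and the picture viewer there is one more tool, called after "Call:" as name([rows], argument=value, ...), one row to a line, values as JSON. send_rows: Moves the arm, as the interface text tells. Shifts and turns lie within -1 to 1; 1 stands for 250 mm of shift or 90 degrees of turn. Its arguments: {"type":"object","properties":{"moves":{"type":"array"},"grip":{"type":"number"}},"required":["moves"]}

```bash
mkdir -p pics; cat > h.py <<'E'
import numpy as np,cv2
from rig import readout,viewer,ticket
def snap(name,out):
    p,d=viewer.capture(name); cv2.imwrite(f'pics/{out}.png',p[:,:,::-1]); np.save(f'pics/{out}.npy',d); return p,d
def world(name,d,u,v,z=None):
    c=viewer.camera_info(name);R=np.array(c['R']);t=np.array(c['t'])
    if z is None: z=d[int(round(v)),int(round(u))]
    X=np.array([(u-c['cx'])/c['fx']*z,(v-c['cy'])/c['fy']*z,z]); return R.T@(X-t)
def cloud(name,d):
    c=viewer.camera_info(name);R=np.array(c['R']);t=np.array(c['t'])
    v,u=np.mgrid[:d.shape[0],:d.shape[1]]
    X=np.stack([(u-c['cx'])/c['fx']*d,(v-c['cy'])/c['fy']*d,d],-1); return (X-t)@R
E
python3 - <<'E'
from h import *
for n in('scene','top'):
    snap(n,n+'0'); c=viewer.camera_info(n); print(n,c['fx'],np.round(c['R'],3).tolist(),np.round(c['t'],3))
s=readout.read_state();print(s['position'],np.round(s['tcp_rot'],3),s['time_s'])
a=[cv2.imread(f'pics/{n}0.png') for n in('scene','top')]
cv2.imwrite('pics/top0b.png',cv2.resize(a[1],(800,600)));cv2.imwrite('pics/scene0b.png',cv2.resize(a[0],(800,600)))
E
```

```text
scene 487.81977003591567 [[-0.386, 0.923, -0.003], [0.737, 0.306, -0.602], [-0.555, -0.234, -0.798]] [ 0.176 -0.313  1.762]
top 458.10056992901485 [[0.012, -1.0, 0.019], [-0.994, -0.014, -0.108], [0.109, -0.017, -0.994]] [0.016 0.521 1.295]
[ 0.1423562  -0.60787609  0.22167109] [[ 0.974  0.228 -0.   ]
 [ 0.228 -0.974  0.002]
 [ 0.    -0.002 -1.   ]] 0.1
```

View pics/top0b.png

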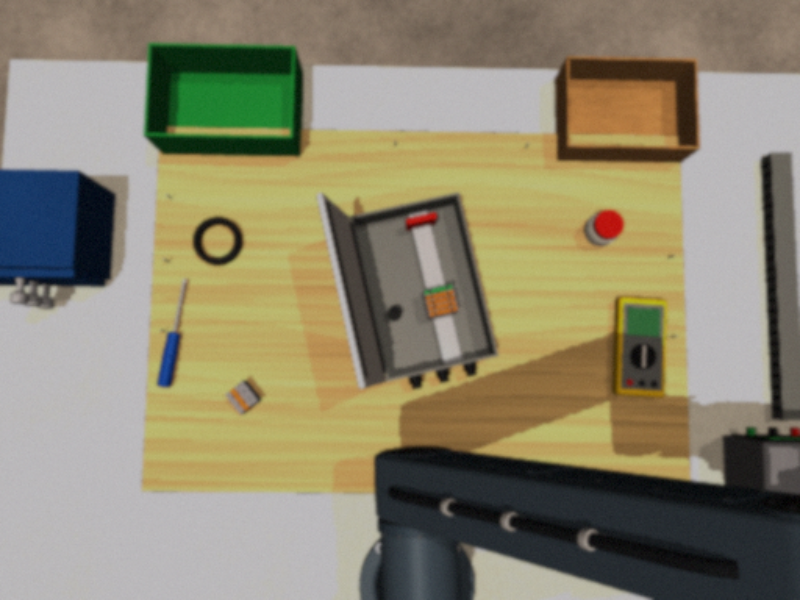

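View pics/scene0b.png

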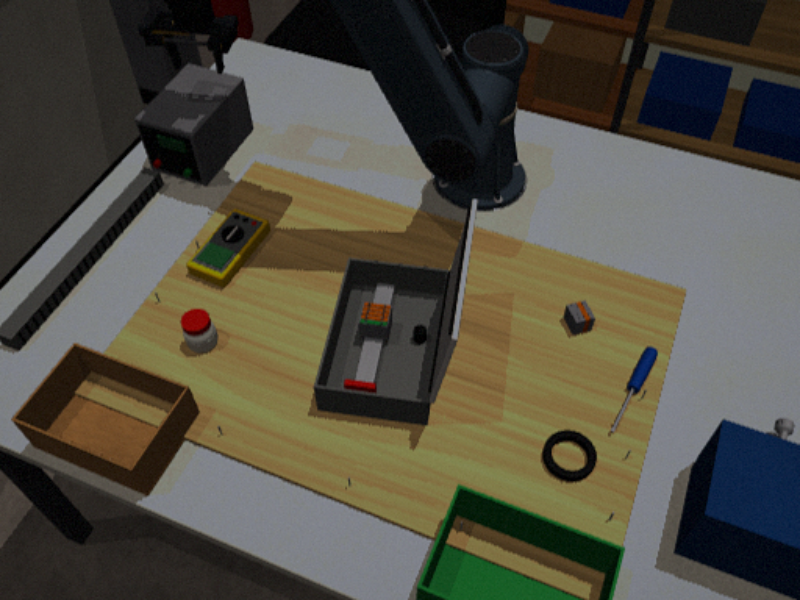

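The top view shows the box with its right rim corners at about (460,195) and (495,353). The block is at (440,300), the red stop at (422,220), the gland at (394,312), and the lid stands on the left from (320,195) to (362,387). I'll enlarge that area to measure.

```bash
python3 - <<'E'
from h import *
a=cv2.imread('pics/top0.png')[115:255,195:325]
cv2.imwrite('pics/crop.png',cv2.resize(a,None,fx=4.2,fy=4.2,interpolation=cv2.INTER_CUBIC))
d=np.load('pics/top0.npy');P=cloud('top',d)
sub=P[115:255,195:325].reshape(-1,3)
def sel(lo,hi,m=True):
    return sub[(sub[:,2]>lo)&(sub[:,2]<hi)]
r=sel(.085,.099); print(len(r)); print(cv2.minAreaRect((r[:,:2]*1000).astype(np.float32)))
l=sel(.12,.33); print(len(l),l.max(0),l.min(0)); 
c=l.mean(0);u,s,vt=np.linalg.svd(l-c,full_matrices=False);print('lid plane',c,vt,s/np.sqrt(len(l)))
d2=np.load('pics/scene0.npy');P2=cloud('scene',d2).reshape(-1,3)
k=(P2[:,2]>.11)&(P2[:,2]<.31)&(P2[:,0]>.4)&(P2[:,0]<.8)&(P2[:,1]>-.1)&(P2[:,1]<.3)
l=P2[k];print(len(l),l.max(0),l.min(0));c=l.mean(0);u,s,vt=np.linalg.svd(l-c,full_matrices=False);print('lid plane scene',c,vt,s/np.sqrt(len(l)))
# block top by colour
img=cv2.imread('pics/top0.png')
for z in(.08,):
  for (U,V) in((440,300),(422,220),(460,195),(495,353),(394,312)):
    print(world('top',d,U*.64,V*.64))
E
```

```text
642
((533.1817016601562, -1.5178070068359375), (301.3164367675781, 200.34182739257812), 13.377673149108887)
1994 [0.6515179  0.16798592 0.29525626] [0.35554382 0.0649954  0.12012879]
lid plane [0.50088836 0.11662224 0.23323887] [[-9.71815812e-01 -2.35741437e-01  5.75129685e-05]
 [-3.95732169e-02  1.63376337e-01  9.85769817e-01]
 [-2.32396189e-01  9.57984419e-01 -1.68100755e-01]] [0.08591313 0.05599795 0.00262523]
1144 [0.79833234 0.29998504 0.29418648] [0.40052788 0.07008016 0.11000883]
lid plane scene [0.57267145 0.14132101 0.22101057] [[ 0.88003005  0.35416902 -0.31640387]
 [-0.26436726 -0.18813919 -0.94589301]
 [ 0.39453397 -0.91606111  0.07193745]] [0.11548111 0.05840064 0.01893849]
[ 0.50666839 -0.03337989  0.08347208]
[ 6.51673392e-01 -2.97667705e-04  7.70891197e-02]
[ 0.71626623 -0.07486969  0.00840109]
[ 0.41395791 -0.12917277  0.09570014]
[0.48730286 0.04779148 0.04735133]
```

View pics/crop.png

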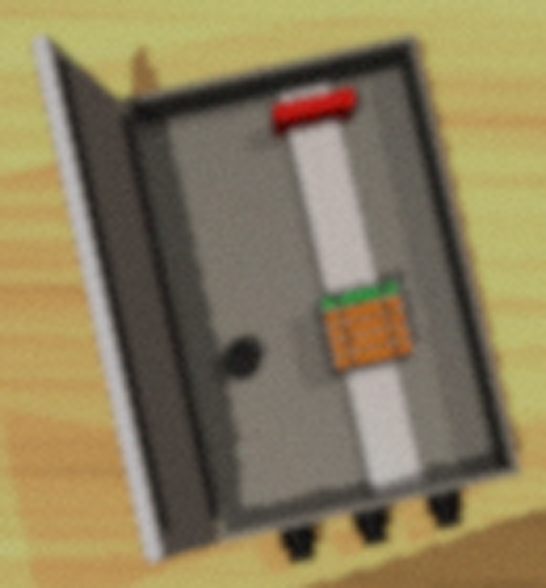

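```bash
cat >> h.py <<'E'
Y=np.radians(13.4);RB=np.array([[np.cos(Y),-np.sin(Y),0],[np.sin(Y),np.cos(Y),0],[0,0,1]]);O=np.array([.5332,-.0015,.012])
tobox=lambda p:RB.T@(np.array(p)-O)
def plane(name,u,v,z):
    a=world(name,None,u,v,1.);b=world(name,None,u,v,2.); return a+(b-a)*(z-a[2])/(b[2]-a[2])
def tool(pb,s=None):
    s=s or readout.read_state(); return np.array(s['tcp_rot']).T@(O+RB@np.array(pb)-np.array(s['position']))/.25
E
python3 - <<'E'
from h import *
f=lambda u,v,z:np.round(1000*tobox(plane('top',195+u/4.2,115+v/4.2,z)),1)
print('block',[f(*p,.080) for p in((322,300),(398,285),(412,355),(337,370))])
print('stop top',[f(*p,.077) for p in((274,101),(354,88),(357,105),(276,122),(276,132))])
print('rim',[f(*p,.092) for p in((413,40),(517,468))])
print('gland',f(242,350,.047))
P=cloud('top',np.load('pics/top0.npy'))[115:255,195:325].reshape(-1,3);B=1000*(P-O)@RB
k=(B[:,2]>63)&(B[:,2]<74)&(abs(B[:,1]+25)<35)&(abs(B[:,0])<135);q=B[k]
for lo,hi in((-135,60),(60,135)):
    w=q[(q[:,0]>lo)&(q[:,0]<hi)];print(len(w),w.min(0),w.max(0))
k=(B[:,2]>200);q=B[k];i=q[:,2].argsort()[-60:];print('edge',q[i].mean(0),q[i].min(0),q[i].max(0),B[:,2].max())
print(tool([-.1,-.025,.25]))
E
```

```text
block [array([-11.7,  -1.7,  68. ]), array([-12.9, -53.1,  68. ]), array([-60.3, -51.6,  68. ]), array([-59.1,  -1. ,  68. ])]
stop top [array([126.4,  -0.4,  65. ]), array([123.5, -54.7,  65. ]), array([111.7, -54.1,  65. ]), array([112.2,   1.5,  65. ]), array([105.5,   3. ,  65. ])]
rim [array([143.6, -98.8,  80. ]), array([-147.7, -100.2,   80. ])]
gland [-29.7  56.5  35. ]
337 [-57.2923012  -51.42431335  63.04859314] [-7.52825883  2.14191873 73.54377384]
77 [114.35614801 -51.11666256  63.01271551] [126.72490377   3.66915274  73.56214376]
edge [-140.6412928    82.59051152 1331.11599946] [-140.6412928    82.59051152 1331.11599946] [-140.6412928    82.59051152 1331.11599946] 1331.1159994562786
[ 1.67525875 -1.90428852 -0.15703979]
```

Call:
send_rows([
  [0.9,-0.9,0,0,0,0],
  [0.9,-0.9,0,0,0,0],
  [0.9,-0.9,0,0,0,0],
  [0.9,-0.9,0,0,0,0],
  [0.9,-0.9,0,0,0,0],
  [0.9,-0.9,0,0,0,0],
  [0.9,-0.9,0,0,0,0],
  [0.9,-0.9,0,0,0,0],
], grip=0)

```text
time_s: 0.9
position: [0.3109, -0.335, 0.2223]
tcp_rot: [[0.973, 0.232, -0.001], [0.232, -0.973, 0.002], [-0.0, -0.002, -1.0]]
force: [0.1, -0.2, -0.6]
opening: 0.357
grasp_force: 0.0
```

```bash
python3 -c "
from h import *
s=readout.read_state();print(s['time_s'],s['position'],tool([-.095,-.025,.15],s),s['opening'],s['force'],np.round(s['tcp_rot'],3).tolist())"
```

```text
0.9 [ 0.31088314 -0.33497883  0.22232529] [ 0.79432991 -0.99091169  0.24330961] 0.3565048335939408 [ 0.14041745 -0.16071665 -0.55198491] [[0.973, 0.232, -0.001], [0.232, -0.973, 0.002], [-0.0, -0.002, -1.0]]
```

Call:
send_rows([
  [0.79,-0.99,0.1,0,0,0],
  [0.79,-0.99,0.1,0,0,0],
  [0.79,-0.99,0.1,0,0,0],
  [0.79,-0.99,0.1,0,0,0],
  [0.79,-0.99,0.1,0,0,0],
  [0.79,-0.99,0.1,0,0,0],
  [0.79,-0.99,0.1,0,0,0],
  [0.79,-0.99,0.1,0,0,0],
  [0.79,-0.99,0.1,0,0,0],
])

```text
time_s: 1.8
position: [0.4464, -0.0531, 0.1974]
tcp_rot: [[0.974, 0.228, -0.0], [0.228, -0.974, -0.001], [-0.0, 0.001, -1.0]]
force: [-0.3, -0.4, 0.2]
opening: 0.003
grasp_force: 0.0
```

```bash
python3 -c "
from h import *
s=readout.read_state();print(s['time_s'],s['position'],tool([-.095,-.025,.032],s),s['opening'],s['force'],np.round(s['tcp_rot'],3).tolist(),tobox(s['position']))"
```

```text
1.8 [ 0.44644448 -0.05313333  0.19739267] [ 0.00555963 -0.02091938  0.61355508] 0.0031968733746382304 [-0.3232131  -0.41599327  0.18231218] [[0.974, 0.228, -0.0], [0.228, -0.974, -0.001], [-0.0, 0.001, -1.0]] [-0.0963596  -0.03012224  0.18539267]
```

Call:
send_rows([
  [0,-0.02,0.2,0,0,0],
  [0,-0.02,0.35,0,0,0],
  [0,-0.02,0.5,0,0,0],
  [0,-0.02,0.61,0,0,0],
  [0,-0.02,0.61,0,0,0],
])

```text
time_s: 2.3
position: [0.4428, -0.0486, 0.0423]
tcp_rot: [[0.974, 0.225, -0.007], [0.225, -0.974, 0.002], [-0.006, -0.004, -1.0]]
force: [-0.4, 1.8, 0.5]
opening: 0.009
grasp_force: 0.0
```

Call:
send_rows([
  [0.05,0,0,0,0,0],
  [0.09,0,0,0,0,0],
  [0.12,0,0,0,0,0],
  [0.15,0,0,0,0,0],
  [0.18,0,0,0,0,0],
  [0.21,0,0,0,0,0],
  [0.24,0,0,0,0,0],
  [0.24,0,0,0,0,0],
])

```text
time_s: 3.1
position: [0.5056, -0.0336, 0.0452]
tcp_rot: [[0.974, 0.228, 0.003], [0.228, -0.974, -0.001], [0.003, 0.001, -1.0]]
force: [0.2, -0.5, 0.5]
opening: 0.004
grasp_force: 0.0
```

```bash
python3 -c "
from h import *
s=readout.read_state();print(s['time_s'],tool([.0535,-.025,.032],s),s['force'],tobox(s['position']))"
```

```text
3.1 [ 0.35114913 -0.00067968  0.00587077] [ 0.21943563 -0.47922225  0.53355864] [-0.03429149 -0.02484202  0.03319156]
```

Call:
send_rows([
  [0.03,0,0,0,0,0],
  [0.06,0,0,0,0,0],
  [0.09,0,0,0,0,0],
  [0.12,0,0,0,0,0],
  [0.15,0,0,0,0,0],
  [0.18,0,0,0,0,0],
  [0.21,0,0,0,0,0],
  [0.24,0,0,0,0,0],
  [0.27,0,0,0,0,0],
  [0.3,0,0,0,0,0],
  [0.32,0,0,0,0,0],
])

```text
time_s: 4.2
position: [0.5822, -0.0154, 0.0451]
tcp_rot: [[0.974, 0.228, 0.001], [0.228, -0.974, -0.0], [0.001, 0.0, -1.0]]
force: [-0.8, -1.2, -0.4]
opening: 0.001
grasp_force: 0.6
```

Call:
send_rows([
  [0.008,0,0,0,0,0],
  [0.016,0,0,0,0,0],
  [0.024,0,0,0,0,0],
  [0.024,0,0,0,0,0],
])

```text
time_s: 4.6
position: [0.5874, -0.0141, 0.0451]
tcp_rot: [[0.974, 0.228, 0.001], [0.228, -0.974, 0.0], [0.001, 0.0, -1.0]]
force: [-0.8, -0.8, 0.8]
opening: 0.005
grasp_force: 0.5
```

```bash
python3 -c "
from h import *
s=readout.read_state();print(s['time_s'],tool([.0535,-.025,.032],s),s['force'],tobox(s['position']))"
```

```text
4.6 [0.01456714 0.00074982 0.00448921] [-0.80945408 -0.78340553  0.80528141] [ 0.04985836 -0.0247969   0.03312005]
```

Creep forward in 1 mm steps until it meets the stop.

Call:
send_rows([
  [0.004,0,0,0,0,0],
  [0.008,0,0,0,0,0],
  [0.012,0,0,0,0,0],
  [0.012,0,0,0,0,0],
])

```text
time_s: 5.0
position: [0.5892, -0.0136, 0.0451]
tcp_rot: [[0.974, 0.228, -0.002], [0.228, -0.974, -0.0], [-0.002, -0.0, -1.0]]
force: [-5.1, -2.1, 3.9]
opening: 0.009
grasp_force: 2.5
```

Call:
send_rows([
  [0.004,0,0,0,0,0],
  [0.008,0,0,0,0,0],
  [0.008,0,0,0,0,0],
])

```text
time_s: 5.3
position: [0.5891, -0.0135, 0.0451]
tcp_rot: [[0.974, 0.229, -0.006], [0.229, -0.974, -0.001], [-0.006, -0.001, -1.0]]
force: [-8.3, -4.4, 6.5]
opening: 0.007
grasp_force: 4.7
```

Call:
send_rows([
  [0.004,0,0,0,0,0],
  [0.008,0,0,0,0,0],
  [0.008,0,0,0,0,0],
])

```text
time_s: 5.6
position: [0.589, -0.0135, 0.0451]
tcp_rot: [[0.973, 0.229, -0.011], [0.229, -0.973, -0.001], [-0.011, -0.001, -1.0]]
force: [-12.3, -6.7, 9.4]
opening: 0.001
grasp_force: 6.7
```

Call:
send_rows([
  [-0.03,0,0,0,0,0],
  [-0.1,0,0,0,0,0],
  [-0.1,0,-0.2,0,0,0],
  [-0.1,0,-0.4,0,0,0],
  [-0.1,0,-0.6,0,0,0],
  [-0.1,0,-0.8,0,0,0],
  [-0.1,0,-1,0,0,0],
  [-0.1,0,-1,0,0,0],
])

```text
time_s: 6.4
position: [0.5758, -0.0189, 0.3037]
tcp_rot: [[0.973, 0.228, 0.021], [0.228, -0.974, -0.004], [0.02, 0.008, -1.0]]
force: [0.8, -0.2, 0.5]
opening: 0.006
grasp_force: 0.0
```

```bash
python3 - <<'E'
from h import *
p,d=snap('scene','s1')
cv2.imwrite('pics/s1c.png',cv2.resize(cv2.imread('pics/s1.png')[110:280,190:320],None,fx=3.5,fy=3.5,interpolation=cv2.INTER_CUBIC))
s=readout.read_state();print(s['time_s'],tobox(s['position']),tool([0,-.025,.33],s),tool([0,.19,.33],s),s['force'])
# lid edge from scene depth
B=1000*(cloud('scene',np.load('pics/scene0.npy')).reshape(-1,3)-O)@RB.reshape(3,3)
k=(abs(B[:,0])<140)&(B[:,2]>100)&(B[:,2]<300)&(B[:,1]>80)&(B[:,1]<170);q=B[k];
for z in range(100,300,30):
    w=q[(q[:,2]>z)&(q[:,2]<z+30)];print(z,len(w),w.mean(0) if len(w) else '')
print(q[:,2].max())
B=1000*(cloud('top',np.load('pics/top0.npy'))[115:255,195:325].reshape(-1,3)-O)@RB
k=(B[:,2]>200)&(B[:,2]<320);q=B[k];i=q[:,2].argsort()[-80:];print('edge',q[i].mean(0),q[:,1].max())
E
```

```text
6.45 [ 0.03517606 -0.02587209  0.2878189 ] [-0.13859151 -0.00208483 -0.170487  ] [-0.14190561 -0.86206726 -0.1748731 ] [-0.15432625 -0.47568959  0.58346145]
100 86 [  9.64208637 104.27737918 115.38345899]
130 89 [  6.81300524 108.7924355  144.61479943]
160 96 [  7.16109043 113.38898943 174.76407468]
190 98 [ 11.95561996 117.93377985 204.5402712 ]
220 38 [ 32.830965   121.39089394 227.35137801]
250 501 [ 10.7813386  130.97098738 273.73042349]
280 12 [-28.07130211 133.31962357 280.63594098]
282.1864839947371
edge [-1.61882682e-01  1.34058331e+02  2.80739113e+02] 140.247587250137
```

View pics/s1c.png

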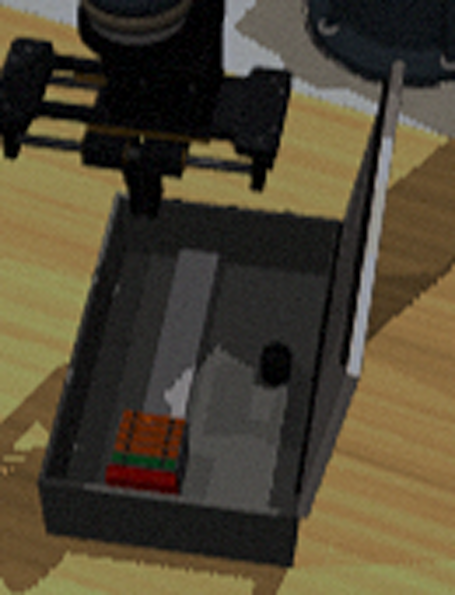

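The block's orange and green top at about (148,440) sits directly against the red stop at (143,478), and the gland at (275,362) is untouched. Next is the lid: go over it and come down outside.

Call:
send_rows([
  [-0.07,0,-0.12,0,0,0],
  [-0.14,0,-0.2,0,0,0],
  [-0.14,-0.2,-0.2,0,0,0],
  [-0.14,-0.4,-0.2,0,0,0],
  [-0.14,-0.6,-0.2,0,0,0],
  [-0.14,-0.75,-0.2,0,0,0],
  [-0.14,-0.88,-0.2,0,0,0],
  [-0.14,-0.88,-0.2,0,0,0],
])

```text
time_s: 7.25
position: [0.4839, 0.1917, 0.3433]
tcp_rot: [[0.972, 0.233, -0.002], [0.233, -0.972, 0.002], [-0.002, -0.002, -1.0]]
force: [0.4, -0.5, 0.1]
opening: 0.008
grasp_force: 0.0
```

```bash
python3 - <<'E'
from h import *
s=readout.read_state();print(s['time_s'],tobox(s['position']),s['force'],np.round(s['tcp_rot'],3).tolist())
print(tool([0,.19,.25],s),tool([0,.165,.25],s),tool([0,.115,.25],s))
E
```

```text
7.25 [-0.00320655  0.1994189   0.33128625] [ 0.41276851 -0.53956665  0.05574184] [[0.972, 0.233, -0.002], [0.233, -0.972, 0.002], [-0.002, -0.002, -1.0]]
[0.01335736 0.03848815 0.32502844] [0.01323826 0.13848778 0.32478339] [0.01300007 0.33848704 0.32429329]
```

Call:
send_rows([
  [0.01,0,0.15,0,0,0],
  [0.01,0,0.25,0,0,0],
  [0.01,0.02,0.325,0,0,0],
  [0.01,0.06,0.325,0,0,0],
  [0.01,0.1,0.325,0,0,0],
  [0.01,0.14,0.325,0,0,0],
  [0.01,0.18,0.325,0,0,0],
  [0.01,0.22,0.325,0,0,0],
  [0.01,0.26,0.325,0,0,0],
  [0.01,0.3,0.325,0,0,0],
  [0.01,0.3,0.325,0,0,0],
])

```text
time_s: 8.35
position: [0.5055, 0.114, 0.264]
tcp_rot: [[0.974, 0.227, 0.001], [0.227, -0.974, -0.001], [0.0, 0.001, -1.0]]
force: [0.6, -0.5, 0.0]
opening: 0.004
grasp_force: 0.0
```

```bash
python3 - <<'E'
from h import *
s=readout.read_state();print(s['time_s'],tobox(s['position']),s['force'])
for a in range(90,25,-5):
    c,n=np.cos(np.radians(a)),np.sin(np.radians(a)); print(a,np.round(tool([0,.115-.17*c+.01*n,.08+.17*n+.01*c],s),3))
E
```

```text
8.35 [-1.77894803e-04  1.18810411e-01  2.52002293e-01] [ 0.57952742 -0.49587626  0.01844895]
90 [ 0.001 -0.025  0.008]
85 [0.001 0.035 0.007]
80 [0.001 0.094 0.012]
75 [0.002 0.153 0.021]
70 [0.002 0.21  0.036]
65 [0.002 0.266 0.055]
60 [0.002 0.32  0.08 ]
55 [0.003 0.372 0.109]
50 [0.003 0.421 0.142]
45 [0.003 0.468 0.18 ]
40 [0.003 0.51  0.221]
35 [0.004 0.549 0.266]
30 [0.004 0.584 0.314]
```

Call:
send_rows([
  [0,0.04,0.01,0,0,0],
  [0,0.1,0.015,0,0,0],
  [0,0.155,0.02,0,0,0],
  [0,0.21,0.035,0,0,0],
  [0,0.265,0.055,0,0,0],
  [0,0.32,0.08,0,0,0],
  [0,0.32,0.08,0,0,0],
])

```text
time_s: 9.05
position: [0.5233, 0.0352, 0.2425]
tcp_rot: [[0.974, 0.226, -0.002], [0.226, -0.974, -0.001], [-0.002, 0.001, -1.0]]
force: [-0.1, -0.5, -0.3]
opening: 0.002
grasp_force: 0.0
```

```bash
python3 - <<'E'
from h import *
p,d=snap('scene','s2')
cv2.imwrite('pics/s2c.png',cv2.resize(cv2.imread('pics/s2.png')[90:280,170:340],None,fx=3,fy=3,interpolation=cv2.INTER_CUBIC))
s=readout.read_state();print(s['time_s'],tobox(s['position']),s['force'])
for a in range(60,-5,-5):
    c,n=np.cos(np.radians(a)),np.sin(np.radians(a)); print(a,np.round(tool([0,.115-.17*c+.01*n,.08+.17*n+.01*c],s),3))
E
```

```text
9.1 [-0.00123003  0.03900084  0.23083192] [ 0.98575333 -0.06828998  0.65121051]
60 [ 0.005  0.001 -0.006]
55 [0.005 0.053 0.023]
50 [0.006 0.102 0.057]
45 [0.006 0.149 0.094]
40 [0.006 0.191 0.136]
35 [0.007 0.23  0.181]
30 [0.007 0.265 0.229]
25 [0.007 0.295 0.28 ]
20 [0.008 0.321 0.333]
15 [0.008 0.342 0.389]
10 [0.008 0.359 0.446]
5 [0.008 0.37  0.504]
0 [0.008 0.376 0.563]
```

View pics/s2c.png

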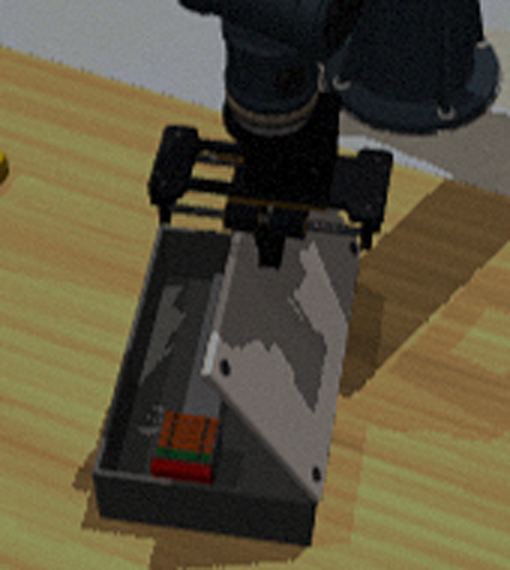

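The lid is following the fingers: its free corner is at (210,365), about 60° open. The block is still at the stop at (185,440). I'll continue the arc.

Call:
send_rows([
  [0,0.055,0.025,0,0,0],
  [0,0.1,0.06,0,0,0],
  [0,0.15,0.095,0,0,0],
  [0,0.19,0.135,0,0,0],
  [0,0.23,0.18,0,0,0],
  [0,0.265,0.23,0,0,0],
  [0,0.295,0.28,0,0,0],
  [0,0.32,0.335,0,0,0],
  [0,0.34,0.39,0,0,0],
  [0,0.36,0.445,0,0,0],
  [0,0.37,0.505,0,0,0],
  [0,0.37,0.54,0,0,0],
])

```text
time_s: 10.3
position: [0.5438, -0.0529, 0.107]
tcp_rot: [[0.974, 0.227, -0.002], [0.227, -0.974, 0.0], [-0.002, -0.001, -1.0]]
force: [-0.6, -0.5, 1.3]
opening: 0.004
grasp_force: 0.6
```

Call:
send_rows([
  [0,0,0.01,0,0,0],
  [0,0,0.02,0,0,0],
  [0,0,0.02,0,0,0],
])

```text
time_s: 10.6
position: [0.544, -0.0521, 0.1037]
tcp_rot: [[0.974, 0.228, -0.0], [0.228, -0.974, 0.0], [-0.0, -0.0, -1.0]]
force: [0.0, 0.4, 0.2]
opening: 0.004
grasp_force: 0.0
```

```bash
python3 - <<'E'
from h import *
s=readout.read_state();print(s['time_s'],tobox(s['position']),s['force'])
E
```

```text
10.6 [-0.00118253 -0.05170765  0.09167123] [0.04386147 0.37543764 0.20674908]
```

Press down in small steps until the force rises.

Call:
send_rows([
  [0,0,0.006,0,0,0],
  [0,0,0.012,0,0,0],
  [0,0,0.012,0,0,0],
])

```text
time_s: 10.9
position: [0.5446, -0.0522, 0.1024]
tcp_rot: [[0.974, 0.228, 0.001], [0.228, -0.974, -0.0], [0.001, 0.001, -1.0]]
force: [-1.9, -0.2, 9.2]
opening: 0.006
grasp_force: 4.2
```

Call:
send_rows([
  [0,0,0.005,0,0,0],
  [0,0,0.01,0,0,0],
  [0,0,0.01,0,0,0],
])

```text
time_s: 11.2
position: [0.5446, -0.0522, 0.1022]
tcp_rot: [[0.974, 0.228, 0.002], [0.228, -0.974, -0.001], [0.002, 0.001, -1.0]]
force: [-6.4, 1.2, 24.1]
opening: 0.003
grasp_force: 12.0
```

Call:
send_rows([
  [0,0,-0.1,0,0,0],
  [0,0,-0.3,0,0,0],
  [0,0,-0.5,0,0,0],
  [0,0.1,-0.7,0,0,0],
  [-0.3,0.3,-0.7,0,0,0],
  [-0.3,0.5,-0.7,0,0,0],
  [-0.3,0.7,-0.7,0,0,0],
  [-0.3,0.9,-0.7,0,0,0],
  [-0.3,0.9,-0.7,0,0,0],
  [-0.3,0.9,-0.7,0,0,0],
])

```text
time_s: 12.2
position: [0.5231, -0.2932, 0.2734]
tcp_rot: [[0.975, 0.224, 0.002], [0.224, -0.975, -0.003], [0.001, 0.003, -1.0]]
force: [0.7, -0.1, 1.0]
opening: 0.008
grasp_force: 0.0
```

```bash
python3 - <<'E'
from h import *
p,d=snap('top','t3'); B=1000*(cloud('top',d).reshape(-1,3)-O)@RB
k=(abs(B[:,0])<135)&(abs(B[:,1])<90)&(B[:,2]<120)&(B[:,2]>60);q=B[k]
print(k.sum(),np.linalg.lstsq(np.c_[q[:,:2],np.ones(len(q))],q[:,2],rcond=None)[0])
for lo in range(-90,90,30): w=q[(q[:,1]>lo)&(q[:,1]<lo+30)];print(lo,np.median(w[:,2]))
cv2.imwrite('pics/t3b.png',cv2.resize(cv2.imread('pics/t3.png'),(800,600)))
s=readout.read_state();print(s['time_s'],tobox(s['position']),s['force'])
E
```

```text
6309 [-6.01693826e-04  1.18190587e-03  9.08943989e+01]
-90 90.81661717695177
-60 90.92768713770698
-30 90.85599600544069
0 90.9539523651016
30 90.84981356903029
60 90.89540795241993
12.25 [-0.07745895 -0.27842611  0.26111384] [-0.86769627 -0.06377802  0.12072068]
```

View pics/t3b.png

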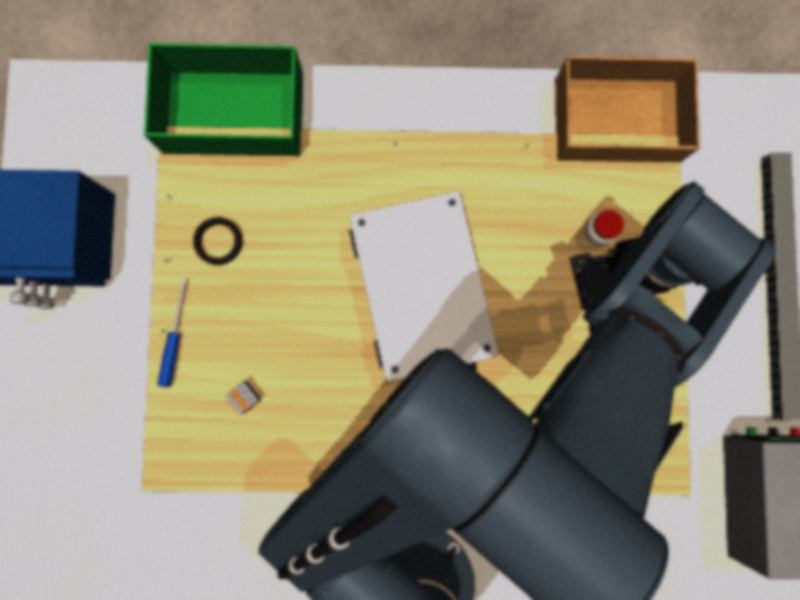

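The lid at (425,285) lies flat: its height varies by less than 0.2 mm across the box. The tool is well clear and the loose things are where they were.

```bash
python3 -c "
from rig import ticket
print(ticket.hand_in())"
```

```text
the job is handed in; nothing more can be done
None
```

The terminal block is against the red end stop, the lid is shut flush on the box, the arm is clear of everything, and the job was handed in at about 12 s.

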